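# Clamp the stake that suits the metal on the soldering board

### The arm

A 6-joint arm with a two-finger parallel gripper is mounted at the origin on the work surface. World frame = base frame: x ahead of the robot, y to its left, z up, the work surface at z = 0. Lengths are in m, angles in degrees, forces in N, time in s.
With the tool pointing down it reaches from about 0.275 to 0.875 m from the base axis. Payload 12.5 kg.
Tool frame: the origin (TCP) lies at the very end of the fingers, on their centre line; the grasp point (between the pads) lies 19 mm behind it; z points along the fingers, y is the line along which they close (so a half turn about z gives the same grasp; the last joint's range is limited). The gripper opens to 85 mm and grips with 20 to 120 N. Pads are 22 mm wide; open, the fingers measure 114 mm over their backs; the gripper's body (76 mm by 85 mm) begins 54 mm behind the grasp point. The pads swing forward as they close: fully open they stand 13 mm farther back than shut.
Start: joints at [68.778, 20.094, 94.641, -0, 65.266, -4.847], TCP at [0.155, 0.528, 0.231] pointing down, gripper open.
Joint ranges: [-157.81, 157.81], [-45, 120.19], [0.68, 151.7], [-89.99, 269.99], [4.06, 180], [-164.3, 164.3]. Speed limits (degrees/s): [127.2, 127.2, 159.86, 180, 180, 180].

### API

Orientations are given as [roll, pitch, yaw] about the fixed x, y, z axes, in that order (R = Rz(yaw) Ry(pitch) Rx(roll)).
In Python, from plant import bot gives the robot as it stands. The module is installed in compiled form; this text tells all that it offers.
- The arm moves only by the shell command python3 -m creep 'ROWS' [OPENING] [FORCE]. ROWS is JSON, a list that holds one entry, the list of rows, each a list of 6 numbers: the shift along the tool's x, y, z in mm, then the turn, a rotation vector about the tool's x, y, z in rad. A call has exactly 5 rows; each row is the pose to reach, as a shift and turn from the pose commanded when the call began, along the tool's axes at that moment; what a row does not reach only later rows make up. A row lasts 1/12 s, in which the tool goes at most 41.7 mm and 7.16 degrees, less where a joint would pass 70% of its speed; a pose out of reach is approached as far as the arm can. A call with a gripper value outside its range is refused whole. OPENING is the closure, from 0 (fully open) to 1 (shut), set as the call begins (- or left out, the last holds). The fingers move at their own pace and stop on an object; FORCE is the grip in N (left out, the last holds). Time passes only in rows, so rows that repeat a pose let the fingers close, or fill a call up. It gives the time, the measured TCP pose, the force, the opening and the grip force at its end, in the units of the state.
- bot.get_obs(): the state, without advancing time (a new reading comes with each control period).
- bot.grab_frame(name): name is "side" or "top" or "wrist"; returns the picture (420x560x3 uint8, red, green, blue); there is no depth.
- bot.get_calibration(name): a dict with "vertical_fov" (degrees; the focal length in pixels is half the picture's height over the tangent of half this angle, whatever the lens; pixels are square), "cx", "cy" (the principal point, pixels), "world_from_camera" (4x4, takes a point from camera to world coordinates). Camera axes: x right, y down, z forward; pixel columns grow to the right and rows downward; lengths in m; the calibration is good to about 2 mm. A picture is of the moment at which its call begins: read the wrist's pose just before it. get_calibration takes no time and is no camera call; for the wrist camera it gives the pose at the moment of the call.
- bot.job_done(): hands the job in; it is judged then, once.
Trained networks look in the newest picture that a camera, given by its name, has taken for a name from the list of things; names that differ only in an ending like _2 or _b are one class to them, and where a whole thing is asked for, a point or a joint stands for the part that bears it (a point fixed in the world has none). Each returns a list of dicts, best first, with "score" (0 to 1); they miss things now and then, are a little off and sometimes report something else, mostly with a low value. They report only what shows in the picture. A call takes as long as a camera call. They do not tell look-alikes from the thing itself.
- bot.outline_of(label, camera): "region" (420x560 bool, what is visible of it) and "rect" ([centre column, centre row, width, height] in pixels, round what is visible of it).
- bot.tip_of(label, camera): "position" ([row, column] in pixels: a listed point, or the origin of a listed thing).
The state is a dict: "time": time; "q": joint angles; "joint_vel": joint speeds; "effort": joint torques, N m; "tcp_pos": TCP position; "eef_rot": TCP orientation; "force": force on the tool from outside, world axes, zero at the start; "wrist_torque": the same for the moment, N m; "finger_gap": opening from 0.0 (shut) to 1.0 (fully open); "grip_force": force on a finger pad.
Only numpy, scipy, OpenCV 4.12 (cv2) and the standard library are available. Lean on these libraries where they do the work, as an engineer would, in place of code of your own. Each camera call takes 0.05 s, during which the arm holds its last target. There are 200 camera calls.

### The job

A strip of copper, brass or silver is waiting on the round soldering board: take the forming stake whose head is of the same metal, stand it upright on the bed of the blue vise, centred between the jaws with its head running along them, and wind the crank until the jaw holds it firmly and squarely. If the jaws are too close together for that stake, wind them open first. Leave the other stakes, the strips and everything else on the bench where they are, and let go of everything at the end.

Things in the scene. Friction and masses are not known exactly. Their poses are not given: they have to be found in the camera images.
- stake_copper: Forming stake with orange-red copper head, loose, 0.45 kg, 112 mm high. Origin: centre of its underside, z up, x along the head. Wooden foot 55 (x) by 32 (y) by 62 high; on it the head, a metal bar 110 long (x), 32 wide (y), upright sides 62 to 96 above the origin, half-round top. Its 32 mm thickness goes between the jaws.
- stake_brass: Forming stake with yellow brass head, loose, 0.45 kg, 112 mm high. Origin: centre of its underside, z up, x along the head. Wooden foot 55 (x) by 40 (y) by 62 high; on it the head, a metal bar 110 long (x), 32 wide (y), upright sides 62 to 96 above the origin, half-round top. Its 40 mm thickness goes between the jaws.
- stake_silver: Forming stake with pale grey silver head, loose, 0.45 kg, 112 mm high. Origin: centre of its underside, z up, x along the head. Wooden foot 55 (x) by 48 (y) by 62 high; on it the head, a metal bar 110 long (x), 32 wide (y), upright sides 62 to 96 above the origin, half-round top. Its 48 mm thickness goes between the jaws.
- blank_copper: Flat strip of orange-red copper, 120 by 24 by 5 mm, lying on one of the two boards. Origin: centre of its underside, x along it.
- blank_brass: Flat strip of yellow brass, 120 by 24 by 5 mm, lying on one of the two boards. Origin: centre of its underside, x along it.
- blank_silver: Flat strip of pale grey silver, 120 by 24 by 5 mm, lying on one of the two boards. Origin: centre of its underside, x along it.
- solder_board: Fixed round grey soldering board, 156 mm across, 20 mm high, beyond the vise; the job's strip lies on it. Origin: centre of its underside.
- stock_board: Fixed square black board, 150 by 150 by 20 mm, with the two strips that are not the job. Origin: centre of its underside.
- vise: Blue vise fixed to the bench, base 100 (x) by 158 (y) mm. Origin at bench height straight under the middle of the fixed jaw's face. Jaws close along its y: fixed jaw at y 0 to +30 mm, moving jaw on the -y side, end plate at y -97 to -111, crank beyond. Flat bed 45 mm above the origin; jaws 70 mm wide (x), tops 100 mm above the origin.
- jaw: The moving steel jaw, 70 wide, 10 thick, 54 high. Origin: middle of its clamping face's lower edge. The gap between the jaws is minus this point's y in the vise frame.
- jaw_face (a point): Middle of the moving jaw's clamping face, 72 mm above the bench. Gap as for jaw.
- crank (a joint): Crank angle, 0 to 14.8 rad; 0 is fully open (gap 60 mm, crank arm up). Grows clockwise seen from the crank's end (over the top towards the vise's +x); a turn closes the jaw 15 mm. The jaw plate is sprung: once it meets a part, up to 6 mm more travel (2.5 rad) squeezes the springs, 3 N per mm; then the crank goes hard. It stays where it is left.
- crank_grip (a point): Point on the axis of the crank's black round handle (16 mm thick, 58 long, parallel to the vise's y), 13 mm from its free end: pinch it here from above. It circles the screw axis (vise x 0, 78 mm above the bench) at 42 mm radius, at vise y -178 mm. The handle spins freely on the crank, so the tool need not turn.
- tool_pot: White round pot of hand tools, 72 mm across, tools up to 165 mm high, loose, a bystander. Origin: centre of its underside.
- brush_cup: Black round cup of brushes, 68 mm across, up to 150 mm high, loose, a bystander. Origin: centre of its underside.
- burr_stand: Cream round stepped stand full of burrs, 76 mm across, 77 mm high, loose, a bystander. Origin: centre of its underside.
- jar: Dark blue jar with a black lid, 60 mm across, 85 mm high, loose, a bystander. Origin: centre of its underside.
- tin: Green tin, 48 mm across, 48 mm high, loose, a bystander. Origin: centre of its underside.
- hammer: Hammer lying flat, 240 mm long, loose, a bystander. Origin: about the middle of its length, at bench height.
- file: Red-handled tool lying flat, 190 mm long, loose, a bystander. Origin: about the middle of its length, at bench height.
- dish: Small brass dish, 80 mm across, 28 mm high, loose, a bystander. Origin: centre of its underside.
Not all that is in view belongs to the job. Leave any purple look-alike of the stake_brass alone.

How it is judged:
By the outcome, as a careful person would: the job done as asked, in the order asked, and still so for the second after the job is handed in, with the robot touching nothing.
It also fails if it takes over 72 s, if anything falls off the work surface, if the arm or the gripper's body presses on something with over 40 N, if the wrist force passes 120 N, or if a joint passes its speed limit or range.

## Working session

There is one attempt and no reset: what is moved stays moved. The work goes in short steps, Python scripts to look and compute and a shell command to move; the robot and the scene stay as the last step left them, time stands still between calls to the robot, and variables do not carry over. Pictures are saved under pics/ and viewed, at most 10 in all, crops included, and the job is handed in when it is done.

```bash
mkdir -p pics; python3 - <<'E'
from plant import bot
import cv2
for n in ("top","side"):
    f=bot.grab_frame(n); cv2.imwrite(f"pics/{n}0.png",cv2.cvtColor(f,cv2.COLOR_RGB2BGR))
    c=bot.get_calibration(n); print(n,c["vertical_fov"],c["cx"],c["cy"],c["world_from_camera"].round(3).tolist() if hasattr(c["world_from_camera"],'round') else c["world_from_camera"])
print(bot.get_obs())
E
```

```text
top 54.829096218659 280.4708579424436 213.2383340659393 [[-0.027, -0.992, 0.124, 0.357], [-1.0, 0.027, 0.0, 0.05], [-0.004, -0.124, -0.992, 1.137], [0.0, 0.0, 0.0, 1.0]]
side 50.09118007719952 272.5156624344095 213.46312876562223 [[0.998, -0.041, 0.043, 0.446], [-0.059, -0.787, 0.614, -0.812], [0.008, -0.616, -0.788, 1.197], [0.0, 0.0, 0.0, 1.0]]
{'time': 0.1, 'q': array([ 6.87784774e+01,  2.01211807e+01,  9.46719299e+01,  2.51043181e-03,
        6.52679776e+01, -4.84771311e+00]), 'joint_vel': array([-0.01668591, -0.04205005, -0.08694138,  0.00213677, -0.05399503,
       -0.05830075]), 'effort': array([ 2.19411418e-04, -5.06836796e+01, -2.91876930e+01, -1.07890073e-04,
        2.65798226e-03, -1.31878696e-05]), 'tcp_pos': array([0.15490856, 0.52742468, 0.23082191]), 'eef_rot': array([-1.79939323e+02, -7.43330576e-03,  1.63625135e+02]), 'force': array([0.01463507, 0.2413754 , 0.42924525]), 'wrist_torque': array([-0.00729491,  0.01182574,  0.01495609]), 'grip_force': 0.0, 'finger_gap': 0.9990649268461843}
```

View pics/top0.png

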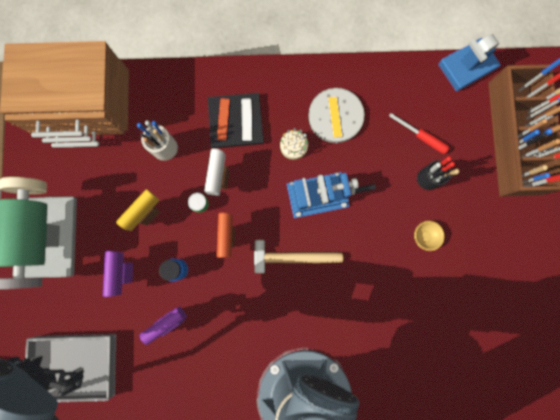

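View pics/side0.png

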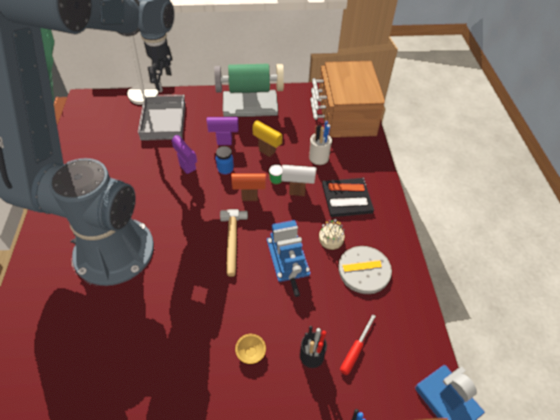

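The job's strip is brass: yellow, at top (336,117) on the round board. Candidates for its stake:
- Yellow stake at top (137,210), side (267,135). This is my choice.
- Purple look-alikes at top (115,273) and (163,325). Not these.
- Orange stake at (224,235) and white stake at (215,172). Not these.
- Brass dish at (429,236). Not a stake.

The vise is at (320,195), with its crank to the right at (365,187).

```bash
cat > h.py <<'E'
from plant import bot
import numpy as np, cv2
def cal(n):
    c=bot.get_calibration(n); return 210/np.tan(np.radians(c["vertical_fov"]/2)),c["cx"],c["cy"],np.array(c["world_from_camera"])
def ray(n,u,v,C=None):
    f,cx,cy,T=C or cal(n); d=T[:3,:3]@np.array([(u-cx)/f,(v-cy)/f,1]); return T[:3,3],d/np.linalg.norm(d)
def plane(n,u,v,z,C=None):
    o,d=ray(n,u,v,C); return o+d*(z-o[2])/d[2]
def tri(obs):
    A=np.zeros((3,3));b=np.zeros(3);R=[]
    for n,u,v in obs:
        o,d=ray(n,u,v);P=np.eye(3)-np.outer(d,d);A+=P;b+=P@o;R.append((o,P))
    p=np.linalg.solve(A,b); return p,[float(np.linalg.norm(P@(p-o))) for o,P in R]
def proj(n,p,C=None):
    f,cx,cy,T=C or cal(n); q=np.linalg.inv(T)@np.append(p,1); return np.array([cx+f*q[0]/q[2],cy+f*q[1]/q[2]])
def save(n,name,box=None,s=1,im=None):
    f=bot.grab_frame(n) if im is None else im
    g=f if box is None else f[box[1]:box[3],box[0]:box[2]]
    cv2.imwrite(f"pics/{name}.png",cv2.cvtColor(cv2.resize(g,None,fx=s,fy=s,interpolation=cv2.INTER_CUBIC),cv2.COLOR_RGB2BGR)); return f
E
python3 - <<'E'
from h import *
f=bot.grab_frame("top");g=bot.grab_frame("side")
a=cv2.resize(f[150:260,90:240],None,fx=2.6,fy=2.6);b=cv2.resize(g[85:215,195:345],None,fx=2.6,fy=2.6)
im=np.zeros((338,790,3),np.uint8);im[:a.shape[0],:390]=a[:,:390];im[:338,400:790]=b[:338,:390]
cv2.imwrite("pics/crop1.png",im[:,:,::-1])
for l in ["stake_brass","vise","jaw_face","jaw","crank_grip","solder_board","blank_brass","hammer","tin","jar"]:
    o=[]
    for n in("top","side"):
        r=bot.tip_of(l,n)[:2]
        print(l,n,[(np.round(x["position"],1).tolist(),round(x["score"],2)) for x in r])
        if r:o.append((n,r[0]["position"][1],r[0]["position"][0]))
    if len(o)==2:print("   ",tri(o))
r=bot.outline_of("stake_brass","top")
for x in r[:2]:
    m=x["region"].astype(np.uint8)
    pts=np.argwhere((x["region"]))[:,::-1].astype(np.float32);print("outline",x["score"],cv2.minAreaRect(pts))
print(bot.get_obs()["time"])
E
```

```text
stake_brass top [([201.2, 303.9], 0.72), ([209.1, 148.1], 0.66)]
stake_brass side [([168.9, 190.3], 0.89), ([141.1, 225.5], 0.73)]
    (array([ 0.38206204, -0.01902292,  0.41584541]), [0.08861398900123756, 0.08861398900123753])
vise top [([200.3, 306.5], 0.74), ([118.9, 249.2], 0.58)]
vise side [([248.0, 287.6], 0.8), ([356.5, 314.5], 0.54)]
    (array([ 0.54217965, -0.02310286,  0.00152454]), [0.00892635839425172, 0.00892635839425161])
jaw_face top [([191.9, 323.0], 0.7), ([119.4, 248.6], 0.66)]
jaw_face side [([243.9, 287.2], 0.68), ([196.4, 346.6], 0.35)]
    (array([ 0.54251039, -0.06244969,  0.08538613]), [0.0012043220631339283, 0.0012043220631341724])
jaw top [([192.0, 323.4], 0.46)]
jaw side [([249.9, 286.3], 0.62)]
    (array([ 0.54341088, -0.06651503,  0.06035981]), [0.00196244859440566, 0.0019624485944057103])
crank_grip top [([186.8, 368.9], 0.65), ([143.5, 297.7], 0.65)]
crank_grip side [([293.3, 293.9], 0.46)]
    (array([ 0.55811956, -0.19680848,  0.0294974 ]), [0.003760923539550795, 0.003760923539550983])
solder_board top [([118.0, 334.4], 0.68)]
solder_board side [([2
[... 370 characters left out ...]
.86)]
    (array([0.37906078, 0.00955019, 0.00732557]), [0.005621621478662595, 0.005621621478662714])
tin top [([207.1, 198.0], 0.86)]
tin side [([179.2, 278.6], 0.46), ([195.7, 347.0], 0.16)]
    (array([ 0.53429067,  0.28882287, -0.01580038]), [0.009452263046412897, 0.00945226304641284])
jar top [([268.9, 179.1], 0.67)]
jar side [([168.9, 224.7], 0.73), ([353.1, 312.1], 0.71)]
    (array([0.3494595 , 0.33716858, 0.00054433]), [0.0006791626307019966, 0.0006791626307019196])
outline 0.87 ((162.76922607421875, 326.1538391113281), (16.64100456237793, 51.58711242675781), 56.3099365234375)
outline 0.84 ((140.75001525878906, 213.75001525878906), (24.748737335205078, 45.25482940673828), 45.0)
1.25
```

View pics/crop1.png

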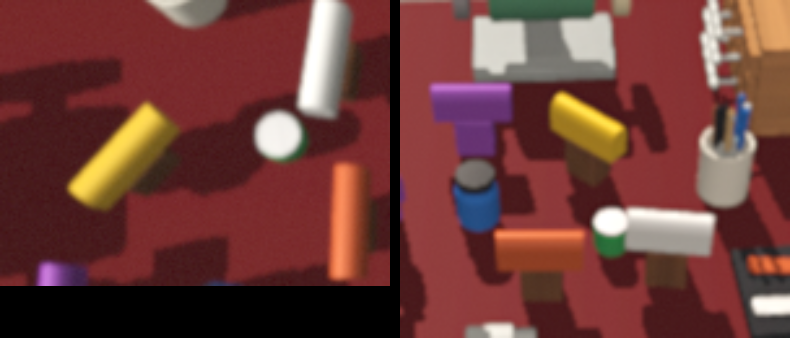

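The crop confirms it: the yellow stake stands upright and free at top (137,210), and the networks confuse it with the purple ones. I'll measure it by colour and check the wrist camera offset.

```bash
cat >> h.py <<'E'
from scipy.spatial.transform import Rotation as Ro
def pose():
    o=bot.get_obs(); return o,Ro.from_euler("xyz",o["eef_rot"],degrees=True)
def rel(p,yaw):
    "tool-axis shift mm and z-turn rad to reach p pointing down with yaw (mod 180 nearest)"
    o,R=pose(); d=R.inv().apply(np.array(p)-o["tcp_pos"])*1000
    best=None
    for k in(0,180,-180):
        rv=(R.inv()*Ro.from_euler("xyz",[180,0,yaw+k],degrees=True)).as_rotvec()
        if best is None or np.linalg.norm(rv)<np.linalg.norm(best):best=rv
    print("rel",d.round(1).tolist(),best.round(3).tolist(),"t",round(o["time"],2),"tcp",o["tcp_pos"].round(4).tolist(),o["eef_rot"].round(1).tolist(),"q",o["q"].round(0).tolist(),"F",o["force"].round(1).tolist(),o["finger_gap"].round(3),round(o["grip_force"],1))
def yellow(f,box):
    h=cv2.cvtColor(f,cv2.COLOR_RGB2HSV);m=cv2.inRange(h,(20,130,90),(35,255,255));k=np.zeros_like(m);x0,y0,x1,y1=box;k[y0:y1,x0:x1]=m[y0:y1,x0:x1]
    return k
E
python3 - <<'E'
from h import *
T=cal("wrist")[3];o,R=pose();M=np.eye(4);M[:3,:3]=R.as_matrix();M[:3,3]=o["tcp_pos"];print((np.linalg.inv(M)@T).round(3),cal("wrist")[:3])
f=bot.grab_frame("top");m=yellow(f,(100,170,180,250));p=np.argwhere(m)[:,::-1].astype(np.float32);r=cv2.minAreaRect(p);print(r)
b=cv2.boxPoints(r);w=np.array([plane("top",u,v,.096) for u,v in b]);print(w.round(3).tolist(),w.mean(0))
print("len",np.linalg.norm(w-np.roll(w,1,0),axis=1))
e=w[1]-w[0] if np.linalg.norm(w[1]-w[0])>np.linalg.norm(w[2]-w[1]) else w[2]-w[1];print("head yaw",np.degrees(np.arctan2(e[1],e[0])))
s=bot.grab_frame("side");m=yellow(s,(230,100,310,160));q=np.argwhere(m).mean(0);print(tri([("top",*p.mean(0)),("side",q[1],q[0])]))
E
```

```text
[[ 0.001 -0.944 -0.329  0.083]
 [ 1.     0.001 -0.     0.   ]
 [ 0.    -0.329  0.944 -0.143]
 [ 0.     0.     0.     1.   ]] (np.float64(311.5900439287001), 280.90796228385386, 204.2893150074197)
((136.65342712402344, 210.64247131347656), (17.115962982177734, 45.171485900878906), 42.87890625)
[[0.477, 0.48, 0.096], [0.562, 0.401, 0.096], [0.53, 0.368, 0.096], [0.446, 0.446, 0.096]] [0.50383524 0.42382634 0.096     ]
len [0.04542237 0.11553252 0.04588039 0.11509858]
head yaw -42.740159235472134
(array([0.50711709, 0.42893629, 0.0826429 ]), [0.0009549717887583634, 0.0009549717887583684])
```

```bash
python3 -c "
from h import *
rel([.54,-.11,.26],90)"
```

```text
Traceback (most recent call last):
  File "h.py", line 30, in rel
    print("rel",d.round(1).tolist(),best.round(3).tolist(),"t",round(o["time"],2),"tcp",o["tcp_pos"].round(4).tolist(),o["eef_rot"].round(1).tolist(),"q",o["q"].round(0).tolist(),"F",o["force"].round(1).tolist(),o["finger_gap"].round(3),round(o["grip_force"],1))
                                                                                                                                                                                                                    ^^^^^^^^^^^^^^^^^^^^^
AttributeError: 'float' object has no attribute 'round'
```

```bash
sed -i 's/o\["finger_gap"\].round(3)/round(o["finger_gap"],3)/' h.py; python3 -c "
from h import *
rel([.54,-.11,.26],90)"
```

```text
rel [-549.2, -503.3, -28.7] [-0.0, -0.0, 1.285] t 1.35 tcp [0.155, 0.5277, 0.2313] [-180.0, -0.0, 163.6] q [69.0, 20.0, 95.0, 0.0, 65.0, -5.0] F [-0.0, -0.2, -0.2] 1.003 0.0
```

```bash
python3 -m creep '[[[-28,-26,-2,0,0,0],[-56,-51,-4,0,0,0],[-84,-77,-5,0,0,0],[-112,-102,-6,0,0,0],[-140,-128,-7,0,0,0]]]' 0 60
python3 -m creep '[[[-28,-26,-2,0,0,0],[-56,-51,-4,0,0,0],[-84,-77,-5,0,0,0],[-112,-102,-6,0,0,0],[-140,-128,-7,0,0,0]]]'
python3 -m creep '[[[-28,-26,-2,0,0,0.12],[-56,-51,-4,0,0,0.24],[-84,-77,-5,0,0,0.36],[-112,-102,-6,0,0,0.48],[-140,-128,-7,0,0,0.6]]]'
python3 -c "
from h import *
rel([.54,-.11,.26],90)"
```

```text
time: 1.77
tcp_pos: [0.2538, 0.364, 0.2384]
eef_rot: [180.0, 0.0, 163.7]
force: [0.7, 0.5, 0.2]
finger_gap: 1.005
grip_force: 0.0
time: 2.18
tcp_pos: [0.3521, 0.2015, 0.2456]
eef_rot: [180.0, 0.0, 163.6]
force: [0.6, 0.7, -0.7]
finger_gap: 0.994
grip_force: 0.0
time: 2.6
tcp_pos: [0.4504, 0.039, 0.2526]
eef_rot: [180.0, 0.0, 128.9]
force: [0.2, 0.2, 0.3]
finger_gap: 0.999
grip_force: 0.0
rel [-172.2, -23.8, -7.4] [0.001, 0.0, 0.679] t 2.6 tcp [0.4504, 0.039, 0.2526] [180.0, 0.0, 128.9] q [-1.0, 8.0, 107.0, 0.0, 65.0, -40.0] F [0.2, 0.2, 0.3] 0.999 0.0
```

```bash
python3 -m creep '[[[-34,-5,-2,0,0,0.12],[-68,-10,-4,0,0,0.24],[-103,-14,-5,0,0,0.36],[-137,-19,-6,0,0,0.48],[-172,-24,-7,0,0,0.6]]]'
python3 - <<'E'
from h import *
C=cal("wrist");f=save("wrist","w1")
rel([.54,-.11,.26],90)
for l in ["vise","jaw_face","jaw","crank_grip"]:
    r=bot.tip_of(l,"wrist")[:2]
    z={"vise":0,"jaw_face":.072,"jaw":.046,"crank_grip":.05}[l]
    print(l,[(np.round(x["position"],1).tolist(),round(x["score"],2),plane("wrist",x["position"][1],x["position"][0],z,C).round(4).tolist()) for x in r])
E
```

```text
time: 3.02
tcp_pos: [0.5406, -0.1092, 0.2594]
eef_rot: [180.0, -0.0, 94.5]
force: [-0.1, 0.1, -0.0]
finger_gap: 1.0
grip_force: 0.0
rel [3.8, -2.8, -0.6] [0.002, 0.002, 0.068] t 3.07 tcp [0.543, -0.1136, 0.2594] [179.9, 0.1, 93.9] q [-17.0, 19.0, 92.0, -0.0, 69.0, -20.0] F [-3.4, -2.6, -1.8] 1.001 0.0
vise [([95.1, 286.2], 0.91, [0.5423, -0.0237, 0.0])]
jaw_face [([127.5, 290.7], 0.8, [0.5485, -0.055, 0.072])]
jaw [([126.8, 291.4], 0.87, [0.5502, -0.0566, 0.046]), ([78.4, 415.2], 0.23, [0.6766, 0.0037, 0.046])]
crank_grip [([241.4, 288.0], 0.73, [0.5584, -0.1953, 0.05]), ([92.7, 287.3], 0.31, [0.5425, -0.0214, 0.05])]
```

View pics/w1.png

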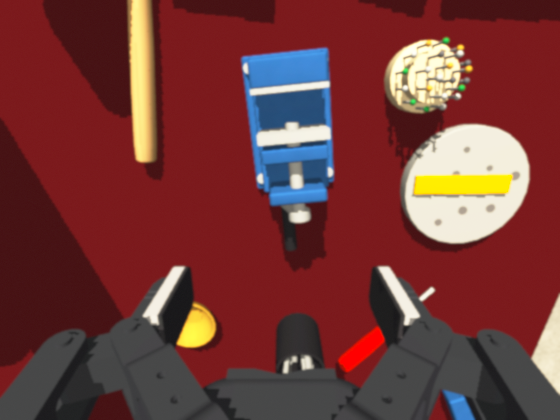

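The vise is clear. The fixed jaw's steel strip is near row 90 and the moving jaw's near row 132. The crank hangs down, with the end of its black handle at about (290,247). I'll measure the edges.

```bash
python3 - <<'E'
from h import *
C=cal("wrist");f=save("wrist","w2");
g=f.astype(int);wh=(f.min(2)>150)
J=[]
for name,(r0,r1) in {"fixed":(78,106),"moving":(112,152)}.items():
    top=[];bot_=[]
    for c in list(range(262,284,2))+list(range(306,324,2)):
        r=np.flatnonzero(wh[r0:r1,c])
        if len(r)>2: top.append((c,r0+r[0]));bot_.append((c,r0+r[-1]+1))
    for k,e in(("up",top),("low",bot_)):
        e=np.array(e);a,b=np.polyfit(e[:,0],e[:,1],1);P=[plane("wrist",u,a*u+b,.1,C) for u in(250,330)];d=P[1]-P[0]
        print(name,k,round(a,3),round(a*290+b,1),plane("wrist",290,a*290+b,.1,C).round(4),"yaw",np.degrees(np.arctan2(d[1],d[0])).round(2))
# blue base sides
m=((g[...,2]>g[...,0]+40)&(g[...,2]>70));mm=m[40:215,225:350]
cs=[(np.flatnonzero(mm[r])+225)[[0,-1]].tolist()+[r+40] for r in range(0,mm.shape[0],15) if mm[r].sum()>5];print(cs)
dk=(f.max(2)<45);ys,xs=np.nonzero(dk[205:262,270:312]);print("handle",xs.min()+270,xs.max()+270,ys.min()+205,ys.max()+205,[(r,(np.flatnonzero(dk[r,270:312])+270)[[0,-1]].tolist()) for r in range(220,252,4) if dk[r,270:312].any()])
rel([.54,-.11,.26],90)
for n in("wrist","top","side"):
  if n!="wrist":bot.grab_frame(n)
  for l in("vise","crank_grip","jaw_face"):
    for x in bot.tip_of(l,n)[:1]:print(n,l,np.round(x["position"],1),round(x["score"],2),*[plane(n,x["position"][1],x["position"][0],z,C if n=="wrist" else None).round(4)[:2] for z in(0,.036,.072)])
E
```

```text
fixed up -0.096 87.3 [ 0.5418 -0.015   0.1   ] yaw 10.12
fixed low -0.097 94.4 [ 0.5424 -0.0211  0.1   ] yaw 10.2
moving up -0.089 130.8 [ 0.5455 -0.0535  0.1   ] yaw 9.93
moving low -0.094 145.9 [ 0.5469 -0.0677  0.1   ] yaw 10.3
[[274, 329, 55], [250, 329, 70], [246, 307, 85], [248, 331, 100], [250, 331, 115], [251, 331, 130], [253, 332, 145], [255, 333, 160], [257, 328, 175], [264, 326, 190], [271, 300, 205]]
handle 282 296 212 248 [(220, [283, 287]), (224, [284, 289]), (228, [284, 294]), (232, [284, 295]), (236, [285, 295]), (240, [285, 295]), (244, [293, 296]), (248, [295, 295])]
rel [-3.2, 0.2, -0.8] [-0.0, -0.0, 0.087] t 3.32 tcp [0.5395, -0.1068, 0.2592] [-180.0, -0.0, 95.0] q [-16.0, 19.0, 93.0, 0.0, 69.0, -21.0] F [-0.0, 0.3, 0.4] 1.001 0.0
wrist vise [ 95.3 286.2] 0.74 [ 0.5406 -0.0219] [ 0.54  -0.022] [ 0.5395 -0.0221]
wrist crank_grip [241.3 289.1] 0.7 [ 0.5627 -0.2168] [ 0.5602 -0.1995] [ 0.5577 -0.1821]
wrist jaw_face [131.3 292.3] 0.75 [ 0.5522 -0.0639] [ 0.5506 -0.0602] [ 0.549  -0.0566]
top vise [200.1 304.9] 0.77 [ 0.5341 -0.0194] [ 0.5285 -0.0172] [ 0.5229 -0.015 ]
top jaw_face [190.6 318.1] 0.67 [ 0.5604 -0.0579] [ 0.554  -0.0545] [ 0.5475 -0.0511]
side vise [248.8 286.5] 0.62 [ 0.5475 -0.0233] [ 0.5444 -0.047 ] [ 0.5414 -0.0707]
side crank_grip [293.1 297.5] 0.44 [ 0.5679 -0.182 ] [ 0.5642 -0.2009] [ 0.5605 -0.2199]
side jaw_face [244.9 289.7] 0.71 [ 0.5589 -0.0089] [ 0.5555 -0.033 ] [ 0.5521 -0.0572]
```

```bash
cat >> h.py <<'E'
V=np.array([.542,-.021]);VY=10.1
xd=np.array([np.cos(np.radians(VY)),np.sin(np.radians(VY))]);yd=np.array([-xd[1],xd[0]])
def vise(x,y): return V+x*xd+y*yd
def crank(deg,y=-.180):
    a=np.radians(deg); p=vise(.042*np.sin(a),y); return np.array([*p,.078+.042*np.cos(a)-.019])
E
python3 -c "
from h import *
c=crank(198);print(c);rel([*c[:2],.12],VY+90)"
```

```text
[ 0.56078843 -0.20048661  0.01905563]
rel [-94.5, 12.9, 139.3] [0.0, -0.0, -0.091] t 3.87 tcp [0.5399, -0.1075, 0.2593] [180.0, -0.0, 94.9] q [-16.0, 19.0, 93.0, 0.0, 69.0, -21.0] F [0.2, -0.0, -0.3] 0.997 0.0
```

```bash
python3 -m creep '[[[-32,4,28,0,0,-0.03],[-64,9,56,0,0,-0.06],[-94,13,84,0,0,-0.091],[-94,13,112,0,0,-0.091],[-94,13,139,0,0,-0.091]]]' 0 60
python3 - <<'E'
from h import *
C=cal("wrist");f=save("wrist","w3");c=crank(198);rel(c,VY+90)
for x in bot.tip_of("crank_grip","wrist")[:1]:print(np.round(x["position"],1),x["score"],plane("wrist",x["position"][1],x["position"][0],.038,C))
print(proj("wrist",c+[0,0,.019],C))
E
```

```text
time: 4.28
tcp_pos: [0.5607, -0.2017, 0.1185]
eef_rot: [-180.0, -0.0, 100.0]
force: [0.9, 0.2, -0.0]
finger_gap: 0.997
grip_force: 0.0
rel [-1.5, 3.0, 94.3] [-0.006, -0.004, -0.002] t 4.33 tcp [0.5582, -0.1999, 0.1134] [-179.6, -0.3, 100.0] q [-24.0, 33.0, 93.0, -0.0, 54.0, -34.0] F [-3.1, 1.7, -5.7] 1.0 0.0
[205.3 280.2] 0.78 [ 0.56113204 -0.19588463  0.038     ]
[278.71311279 210.84996118]
```

View pics/w3.png

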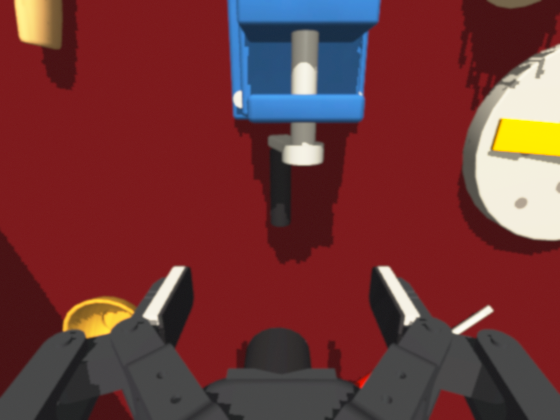

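The handle hangs centred between the fingers at (280,205), where I predicted (279,211). I'll descend and pinch it.

```bash
python3 -m creep '[[[0,0,25,0,0,0],[0,0,50,0,0,0],[0,0,75,0,0,0],[0,0,101,0,0,0],[0,0,101,0,0,0]]]' 0 60
python3 -m creep '[[[0,0,0,0,0,0],[0,0,0,0,0,0],[0,0,0,0,0,0],[0,0,0,0,0,0],[0,0,0,0,0,0]]]' 1 60
python3 -m creep '[[[0,0,0,0,0,0],[0,0,0,0,0,0],[0,0,0,0,0,0],[0,0,0,0,0,0],[0,0,0,0,0,0]]]' 1 60
python3 -c "
from h import *
rel(crank(198),VY+90);print(bot.get_obs()['wrist_torque'])
M=np.array([crank(198-18*k) for k in range(21)]);_,R=pose();print((R.inv().apply(M-M[0])*1000).round(0).tolist())"
```

```text
time: 4.8
tcp_pos: [0.5595, -0.1991, 0.0169]
eef_rot: [-179.8, -0.2, 100.1]
force: [-0.4, -0.4, -0.6]
finger_gap: 1.001
grip_force: 0.0
time: 5.22
tcp_pos: [0.5615, -0.2003, 0.0206]
eef_rot: [179.9, 0.1, 100.1]
force: [0.5, -0.1, 0.5]
finger_gap: 0.305
grip_force: 0.0
time: 5.63
tcp_pos: [0.5611, -0.2002, 0.0198]
eef_rot: [180.0, 0.0, 100.1]
force: [-1.9, 0.2, 5.8]
finger_gap: 0.17
grip_force: 58.5
rel [-0.3, -0.3, 0.7] [0.0, 0.0, -0.0] t 5.63 tcp [0.5611, -0.2002, 0.0198] [180.0, 0.0, 100.1] q [-24.0, 41.0, 95.0, -0.0, 44.0, -34.0] F [-1.9, 0.2, 5.8] 0.17 58.5
[0.13936107 0.29769201 0.05835635]
[[0.0, 0.0, 0.0], [0.0, 13.0, 2.0], [0.0, 26.0, 0.0], [0.0, 38.0, -6.0], [0.0, 47.0, -15.0], [0.0, 53.0, -27.0], [0.0, 55.0, -40.0], [0.0, 53.0, -53.0], [-0.0, 47.0, -65.0], [-0.0, 38.0, -74.0], [-0.0, 26.0, -80.0], [-0.0, 13.0, -82.0], [-0.0, 0.0, -80.0], [-0.0, -12.0, -74.0], [-0.0, -21.0, -65.0], [-0.0, -27.0, -53.0], [-0.0, -29.0, -40.0], [-0.0, -27.0, -27.0], [-0.0, -21.0, -15.0], [-0.0, -12.0, -6.0], [-0.0, 0.0, -0.0]]
```

```bash
python3 -m creep '[[[0,13,2,0,0,0],[0,26,0,0,0,0],[0,38,-6,0,0,0],[0,47,-15,0,0,0],[0,53,-27,0,0,0]]]'
```

```text
time: 6.05
tcp_pos: [0.612, -0.191, 0.0455]
eef_rot: [-179.8, -0.0, 100.1]
force: [-6.9, -3.1, -1.3]
finger_gap: 0.165
grip_force: 58.7
```

```bash
python3 -m creep '[[[0,2,-13,0,0,0],[0,0,-26,0,0,0],[0,-6,-38,0,0,0],[0,-15,-47,0,0,0],[0,-27,-53,0,0,0]]]'
python3 -m creep '[[[0,-13,-2,0,0,0],[0,-26,0,0,0,0],[0,-38,6,0,0,0],[0,-47,15,0,0,0],[0,-53,27,0,0,0]]]'
python3 -m creep '[[[0,-2,13,0,0,0],[0,0,26,0,0,0],[0,6,38,0,0,0],[0,15,47,0,0,0],[0,27,53,0,0,0]]]'
python3 -c "
from h import *
rel(crank(198),VY+90);bot.grab_frame('wrist')
for n in ('wrist','side','top'):
  if n!='wrist':bot.grab_frame(n)
  for x in bot.tip_of('jaw_face',n)[:1]:p=plane(n,x['position'][1],x['position'][0],.072)[:2]-V;print(n,x['score'],p@xd,p@yd)"
```

```text
time: 6.47
tcp_pos: [0.5864, -0.1957, 0.1007]
eef_rot: [179.9, 0.1, 100.1]
force: [3.8, -0.5, -5.0]
finger_gap: 0.166
grip_force: 58.8
time: 6.88
tcp_pos: [0.5339, -0.2052, 0.0741]
eef_rot: [179.8, 0.1, 100.1]
force: [1.0, 0.5, 3.4]
finger_gap: 0.167
grip_force: 59.7
time: 7.3
tcp_pos: [0.5611, -0.2001, 0.0193]
eef_rot: [180.0, -0.0, 100.0]
force: [-1.2, 2.3, 11.5]
finger_gap: 0.168
grip_force: 60.5
rel [-0.4, -0.4, 0.2] [0.001, -0.0, -0.001] t 7.3 tcp [0.5611, -0.2001, 0.0193] [180.0, -0.0, 100.0] q [-24.0, 41.0, 95.0, 0.0, 44.0, -34.0] F [-1.2, 2.3, 11.5] 0.168 60.5
top 0.68 -0.0017247990871452302 -0.05173852557885958
```

The gap now measures about 52 mm. I'll release the handle, rise, and go to the stake.

```bash
python3 -m creep '[[[0,0,0,0,0,0],[0,0,0,0,0,0],[0,0,0,0,0,0],[0,0,-20,0,0,0],[0,0,-50,0,0,0]]]' 0
python3 -m creep '[[[0,0,-38,0,0,0],[0,0,-76,0,0,0],[0,0,-114,0,0,0],[0,0,-152,0,0,0],[0,0,-190,0,0,0]]]'
python3 -c "
from h import *
rel([.505,.425,.26],137)"
```

```text
time: 8.02
tcp_pos: [0.5587, -0.1993, 0.0672]
eef_rot: [-179.7, -0.2, 100.1]
force: [-0.2, 0.2, 0.3]
finger_gap: 0.864
grip_force: 0.0
time: 8.43
tcp_pos: [0.56, -0.1999, 0.261]
eef_rot: [-179.9, -0.0, 100.1]
force: [0.1, -0.5, -0.5]
finger_gap: 0.999
grip_force: 0.0
rel [624.9, 55.2, 1.3] [-0.001, -0.001, -0.644] t 8.43 tcp [0.56, -0.1999, 0.261] [-179.9, -0.0, 100.1] q [-24.0, 23.0, 86.0, -0.0, 71.0, -34.0] F [0.1, -0.5, -0.5] 0.999 0.0
```

```bash
python3 -m creep '[[[38,3,0,0,0,0],[76,6,0,0,0,0],[114,10,0,0,0,0],[152,14,0,0,0,0],[190,17,0,0,0,0]]]'
python3 -m creep '[[[40,4,0,0,0,0],[80,7,0,0,0,0],[120,10,0,0,0,0],[160,14,0,0,0,0],[200,18,0,0,0,0]]]'
python3 -m creep '[[[40,4,0,0,0,-0.12],[80,7,0,0,0,-0.24],[120,10,0,0,0,-0.36],[160,14,0,0,0,-0.48],[200,18,0,0,0,-0.6]]]'
python3 -m creep '[[[0,0,0,0,0,0],[0,0,0,0,0,0],[0,0,0,0,0,0],[0,0,0,0,0,0],[0,0,0,0,0,0]]]'
cat >> h.py <<'E'
def stake():
    C=cal("wrist");f=bot.grab_frame("wrist");h=cv2.cvtColor(f,cv2.COLOR_RGB2HSV);m=cv2.inRange(h,(20,120,60),(35,255,255))
    n,L,S,cc=cv2.connectedComponentsWithStats(m);i=1+np.argmax(S[1:,4]);ys,xs=np.nonzero(L==i)
    W=np.array([plane("wrist",u,v,.096,C)[:2] for u,v in zip(xs,ys)],np.float32)
    r=cv2.minAreaRect(W*1000);b=cv2.boxPoints(r);e=b[1]-b[0] if np.linalg.norm(b[1]-b[0])>np.linalg.norm(b[2]-b[1]) else b[2]-b[1]
    print("px",cc[i].round(0),S[i],"c",np.round(r[0],1),"size",np.round(r[1],1),"yaw",np.degrees(np.arctan2(e[1],e[0])).round(1)%180, "cam",C[3][:3,3].round(3));return f
E
python3 -c "
from h import *
save('','w4',im=stake());rel([.505,.425,.26],137)"
```

```text
time: 8.85
tcp_pos: [0.5434, -0.0085, 0.2591]
eef_rot: [-179.9, -0.0, 100.1]
force: [0.6, 0.5, 0.2]
finger_gap: 1.002
grip_force: 0.0
time: 9.27
tcp_pos: [0.526, 0.1917, 0.2591]
eef_rot: [-179.9, 0.0, 100.1]
force: [1.2, -1.2, -0.5]
finger_gap: 1.001
grip_force: 0.0
time: 9.68
tcp_pos: [0.5088, 0.3917, 0.2589]
eef_rot: [-179.9, -0.0, 134.8]
force: [1.4, -0.2, 1.1]
finger_gap: 0.998
grip_force: 0.0
time: 10.1
tcp_pos: [0.5101, 0.3888, 0.2594]
eef_rot: [-180.0, 0.0, 134.3]
force: [0.2, -0.4, -0.1]
finger_gap: 1.005
grip_force: 0.0
px [305. 154.] [ 287   97   35  119 3832] c [511.5 422.6] size [ 32.5 117.5] yaw 136.8 cam [0.453 0.449 0.402]
rel [29.4, 21.5, -0.5] [-0.0, 0.0, -0.046] t 10.15 tcp [0.5101, 0.3889, 0.2595] [-180.0, 0.0, 134.3] q [33.0, 28.0, 78.0, -0.0, 74.0, -11.0] F [-0.1, 0.9, -0.5] 0.999 0.0
```

View pics/w4.png

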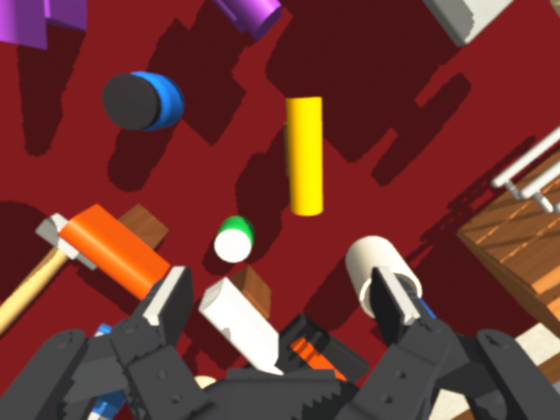

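```bash
python3 -c "
from h import *
rel([.509,.4245,.16],136.8)"
```

```text
rel [26.2, 24.0, 99.5] [-0.0, 0.0, -0.043] t 10.15 tcp [0.5101, 0.3889, 0.2595] [-180.0, 0.0, 134.3] q [33.0, 28.0, 78.0, -0.0, 74.0, -11.0] F [-0.1, 0.9, -0.5] 0.999 0.0
```

```bash
python3 -m creep '[[[9,8,10,0,0,-0.02],[18,16,30,0,0,-0.043],[26,24,55,0,0,-0.043],[26,24,80,0,0,-0.043],[26,24,99,0,0,-0.043]]]' 0 80
python3 -m creep '[[[0,0,25,0,0,0],[0,0,50,0,0,0],[0,0,75,0,0,0],[0,0,99,0,0,0],[0,0,99,0,0,0]]]'
python3 -m creep '[[[0,0,0,0,0,0],[0,0,0,0,0,0],[0,0,0,0,0,0],[0,0,0,0,0,0],[0,0,0,0,0,0]]]' 1 80
python3 -m creep '[[[0,0,0,0,0,0],[0,0,0,0,0,0],[0,0,0,0,0,0],[0,0,0,0,0,0],[0,0,0,0,0,0]]]'
python3 -c "
from h import *
rel([.509,.4245,.061],136.8)"
```

```text
time: 10.57
tcp_pos: [0.5079, 0.4259, 0.1573]
eef_rot: [-179.9, -0.0, 137.0]
force: [1.1, 0.3, -0.9]
finger_gap: 1.001
grip_force: 0.0
time: 10.98
tcp_pos: [0.5063, 0.424, 0.0558]
eef_rot: [-179.6, -0.1, 136.9]
force: [0.7, 0.3, -0.6]
finger_gap: 1.005
grip_force: 0.0
time: 11.4
tcp_pos: [0.509, 0.4257, 0.0629]
eef_rot: [179.9, 0.0, 136.9]
force: [-1.2, -0.3, 3.4]
finger_gap: 0.365
grip_force: 78.6
time: 11.82
tcp_pos: [0.509, 0.4257, 0.0629]
eef_rot: [179.9, 0.0, 136.9]
force: [-1.8, -2.0, 6.6]
finger_gap: 0.365
grip_force: 78.8
rel [-0.8, -0.9, 1.9] [0.001, 0.0, 0.002] t 11.82 tcp [0.509, 0.4257, 0.0629] [179.9, 0.0, 136.9] q [36.0, 43.0, 83.0, -0.0, 54.0, -11.0] F [-1.8, -2.0, 6.6] 0.365 78.8
```

```bash
python3 -m creep '[[[0,0,-20,0,0,0],[0,0,-60,0,0,0],[0,0,-100,0,0,0],[0,0,-140,0,0,0],[0,0,-180,0,0,0]]]'
python3 -m creep '[[[0,0,-10,0,0,-0.12],[0,0,-20,0,0,-0.24],[0,0,-20,0,0,-0.36],[0,0,-20,0,0,-0.48],[0,0,-20,0,0,-0.6]]]'
python3 -c "
from h import *
save('','w5',im=stake());rel([*vise(0,-.024),.26],VY+180)"
```

```text
time: 12.23
tcp_pos: [0.5082, 0.4251, 0.2434]
eef_rot: [-180.0, -0.0, 136.9]
force: [1.4, 0.8, -3.9]
finger_gap: 0.364
grip_force: 80.1
time: 12.65
tcp_pos: [0.5084, 0.4253, 0.2616]
eef_rot: [-180.0, -0.0, 171.6]
force: [0.6, -1.2, -4.5]
finger_gap: 0.365
grip_force: 80.3
px [281. 264.] [  237   162    89   213 16670] c [625.3 408.1] size [ 92.8 276.8] yaw 171.9 cam [0.427 0.437 0.404]
rel [-101.7, -460.3, 1.5] [-0.0, -0.0, -0.313] t 12.7 tcp [0.5084, 0.4252, 0.2614] [-180.0, -0.0, 172.1] q [36.0, 31.0, 74.0, 0.0, 75.0, -46.0] F [-0.9, -0.1, -2.7] 0.362 80.3
```

View pics/w5.png

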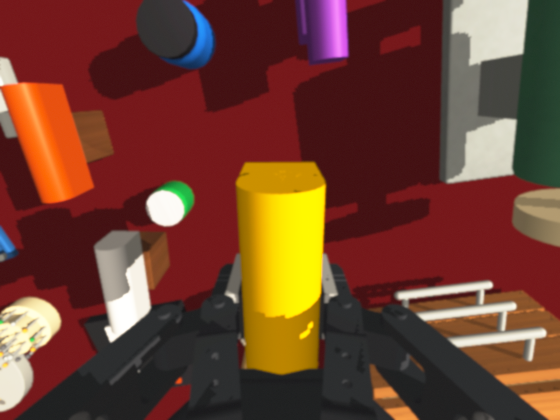

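The head is square in the grip. Its near-end lower edge at row 162 puts it within about 1 mm of centred. I'll carry it to the vise.

```bash
python3 -m creep '[[[-7,-30,0,0,0,0],[-14,-61,0,0,0,0],[-20,-92,0,0,0,0],[-27,-123,0,0,0,0],[-34,-154,0,0,0,0]]]'
python3 -m creep '[[[-7,-30,0,0,0,0],[-14,-61,0,0,0,0],[-20,-92,0,0,0,0],[-27,-123,0,0,0,0],[-34,-154,0,0,0,0]]]'
python3 -m creep '[[[-7,-30,0,0,0,-0.07],[-14,-61,0,0,0,-0.14],[-20,-92,0,0,0,-0.21],[-27,-123,0,0,0,-0.28],[-34,-152,0,0,0,-0.313]]]'
python3 -m creep '[[[0,0,0,0,0,0],[0,0,0,0,0,0],[0,0,0,0,0,0],[0,0,0,0,0,0],[0,0,0,0,0,0]]]'
python3 -c "
from h import *
C=cal('wrist');save('wrist','w6');rel([*vise(-.001,-.024),.17],VY+180)
for x in (-.035,.035):
  for y in (0,-.0517): print(x,y,proj('wrist',[*vise(x,y),.1],C).round(0))"
```

```text
time: 13.12
tcp_pos: [0.5186, 0.2666, 0.2614]
eef_rot: [-180.0, -0.0, 171.1]
force: [0.5, 0.2, -4.0]
finger_gap: 0.367
grip_force: 80.9
time: 13.53
tcp_pos: [0.5289, 0.1092, 0.2615]
eef_rot: [180.0, 0.0, 171.1]
force: [1.2, -0.0, -3.8]
finger_gap: 0.361
grip_force: 80.9
time: 13.95
tcp_pos: [0.5395, -0.0464, 0.2615]
eef_rot: [-180.0, 0.0, -170.7]
force: [0.8, -0.3, -4.3]
finger_gap: 0.368
grip_force: 80.7
time: 14.37
tcp_pos: [0.5399, -0.0438, 0.2613]
eef_rot: [180.0, -0.0, -170.7]
force: [0.6, -0.8, -3.7]
finger_gap: 0.361
grip_force: 81.2
rel [-5.1, -1.8, 91.3] [0.0, 0.0, -0.014] t 14.42 tcp [0.5399, -0.0438, 0.2613] [180.0, -0.0, -170.7] q [-10.0, 18.0, 94.0, 0.0, 69.0, -109.0] F [-0.1, 0.0, -4.3] 0.365 81.2
-0.035 0 [304. 154.]
-0.035 -0.0517 [251. 155.]
0.035 0 [303. 220.]
0.035 -0.0517 [254. 221.]
```

View pics/w6.png

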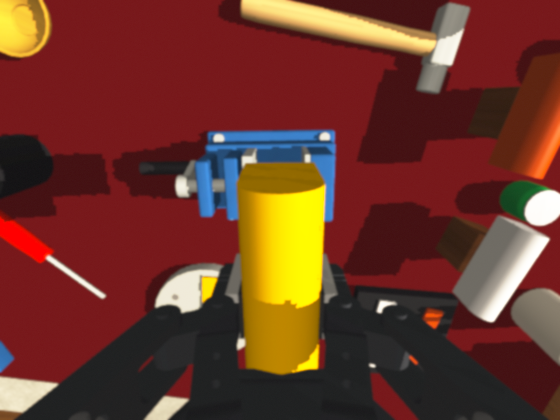

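Stake is held over the vise. The jaw ends show at rows 149–155 (columns 245–312). I'll check the centring in a zoomed crop.

```bash
python3 -c "
from h import *
f=cv2.imread('pics/w6.png')[:,:,::-1]
cv2.imwrite('pics/c6.png',cv2.resize(f[125:225,190:345],None,fx=5,fy=5,interpolation=cv2.INTER_NEAREST)[:,:,::-1])
C=cal('wrist')
for n,p in {'baseA':(-.05,.04,0),'fixtop-':(-.035,0,.1),'fixbot-':(-.035,0,.046),'movtop-':(-.035,-.0517,.1),'movbot-':(-.035,-.0517,.046),'fixtopback':(-.035,.03,.1),'endplate':(-.05,-.111,0),'baseB':(-.05,.047,0),'basecorner45':(-.05,.047,.045)}.items():
  q=proj('wrist',[*vise(*p[:2]),p[2]],C);print(n,q.round(1),((q-[190,125])*5).round(0))"
```

```text
baseA [330.2 127.8] [701.  14.]
fixtop- [303.9 154. ] [569. 145.]
fixbot- [300.6 145.7] [553. 103.]
movtop- [251.  154.7] [305. 149.]
movbot- [255.3 146.3] [327. 106.]
fixtopback [334.6 153.6] [723. 143.]
endplate [210.9 129.5] [104.  22.]
baseB [335.7 127.7] [729.  14.]
basecorner45 [342.3 131.6] [762.  33.]
```

View pics/c6.png

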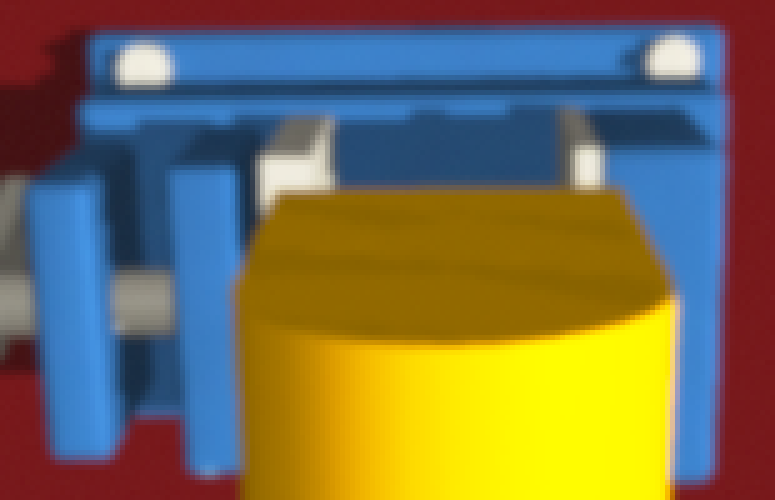

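```bash
python3 -m creep '[[[-3,-1,20,0,0,-0.014],[-5,-2,45,0,0,-0.014],[-5,-2,70,0,0,-0.014],[-5,-2,90,0,0,-0.014],[-5,-2,90,0,0,-0.014]]]'
python3 -c "
from h import *
rel([*vise(-.0007,-.0235),.110],VY+180)"
```

```text
time: 14.83
tcp_pos: [0.5432, -0.045, 0.1676]
eef_rot: [179.9, -0.3, -169.9]
force: [-0.4, 0.3, -4.2]
finger_gap: 0.367
grip_force: 81.1
rel [-2.6, 0.2, 57.6] [0.002, -0.006, -0.001] t 14.83 tcp [0.5432, -0.045, 0.1676] [179.9, -0.3, -169.9] q [-10.0, 24.0, 99.0, 0.0, 58.0, -110.0] F [-0.4, 0.3, -4.2] 0.367 81.1
```

```bash
python3 -m creep '[[[0,0,15,0,0,0],[0,0,30,0,0,0],[0,0,45,0,0,0],[0,0,56,0,0,0],[0,0,56,0,0,0]]]'
python3 -m creep '[[[0,0,1,0,0,0],[0,0,2,0,0,0],[0,0,3,0,0,0],[0,0,4,0,0,0],[0,0,4,0,0,0]]]'
python3 -c "
from h import *
rel([*vise(-.0007,-.0235),.108],VY+180)"
```

```text
time: 15.25
tcp_pos: [0.5446, -0.0455, 0.1143]
eef_rot: [180.0, -0.1, -169.9]
force: [-0.2, -0.2, -5.0]
finger_gap: 0.361
grip_force: 81.3
time: 15.67
tcp_pos: [0.5454, -0.0459, 0.1116]
eef_rot: [-180.0, 0.0, -170.0]
force: [-0.2, -0.3, -3.7]
finger_gap: 0.364
grip_force: 81.3
rel [-0.4, 1.6, 3.6] [-0.0, 0.0, -0.001] t 15.67 tcp [0.5454, -0.0459, 0.1116] [-180.0, 0.0, -170.0] q [-10.0, 29.0, 101.0, -0.0, 50.0, -110.0] F [-0.2, -0.3, -3.7] 0.364 81.3
```

```bash
python3 -m creep '[[[0,1,0.5,0,0,0],[0,1.5,1,0,0,0],[0,1.5,2,0,0,0],[0,1.5,3,0,0,0],[0,1.5,3,0,0,0]]]'
python3 -m creep '[[[0,0,0.5,0,0,0],[0,0,1,0,0,0],[0,0,1,0,0,0],[0,0,1,0,0,0],[0,0,1,0,0,0]]]'
python3 -c "
from h import *
rel([*vise(-.0007,-.0235),.108],VY+180)"
```

```text
time: 16.08
tcp_pos: [0.5448, -0.0444, 0.1081]
eef_rot: [180.0, -0.0, -170.0]
force: [0.6, -0.7, -4.9]
finger_gap: 0.366
grip_force: 81.3
time: 16.5
tcp_pos: [0.5451, -0.0444, 0.1078]
eef_rot: [-180.0, 0.0, -170.0]
force: [-2.7, 1.0, 6.6]
finger_gap: 0.366
grip_force: 82.4
rel [-0.4, 0.1, -0.2] [-0.0, 0.0, -0.001] t 16.5 tcp [0.5451, -0.0444, 0.1078] [-180.0, 0.0, -170.0] q [-10.0, 29.0, 101.0, -0.0, 50.0, -110.0] F [-2.7, 1.0, 6.6] 0.366 82.4
```

```bash
python3 -m creep '[[[0,0,0,0,0,0],[0,0,0,0,0,0],[0,0,0,0,0,0],[0,0,0,0,0,0],[0,0,0,0,0,0]]]' 0.3
python3 -m creep '[[[0,0,0,0,0,0],[0,0,-10,0,0,0],[0,0,-30,0,0,0],[0,0,-60,0,0,0],[0,0,-90,0,0,0]]]' 0
python3 -m creep '[[[0,0,-30,0,0,0],[0,0,-60,0,0,0],[0,0,-70,0,0,0],[0,0,-70,0,0,0],[0,0,-70,0,0,0]]]'
python3 -c "
from h import *
C=cal('wrist');save('wrist','w7');c=crank(198);rel([*c[:2],.19],VY+90)
for x in (-.055,.055):
  for y in (-.0075,-.0395): print(x,y,proj('wrist',[*vise(x,y),.141],C).round(0))"
```

```text
time: 16.92
tcp_pos: [0.545, -0.0444, 0.1072]
eef_rot: [-180.0, 0.0, -170.0]
force: [-1.0, -0.7, -0.3]
finger_gap: 0.702
grip_force: 0.0
time: 17.33
tcp_pos: [0.5445, -0.0443, 0.1987]
eef_rot: [180.0, -0.1, -170.0]
force: [-0.3, 0.3, 0.2]
finger_gap: 1.003
grip_force: 0.0
time: 17.75
tcp_pos: [0.5447, -0.0443, 0.2671]
eef_rot: [-180.0, 0.0, -170.0]
force: [0.1, 0.7, -0.5]
finger_gap: 0.996
grip_force: 0.0
rel [11.0, -156.7, 76.1] [-0.001, -0.002, 1.57] t 17.8 tcp [0.5444, -0.0443, 0.2662] [180.0, -0.1, -170.0] q [-10.0, 18.0, 93.0, -0.0, 70.0, -110.0] F [-0.2, -0.2, -0.4] 1.002 0.0
-0.055 -0.0075 [301. 133.]
-0.055 -0.0395 [263. 133.]
0.055 -0.0075 [298. 249.]
0.055 -0.0395 [265. 249.]
```

View pics/w7.png

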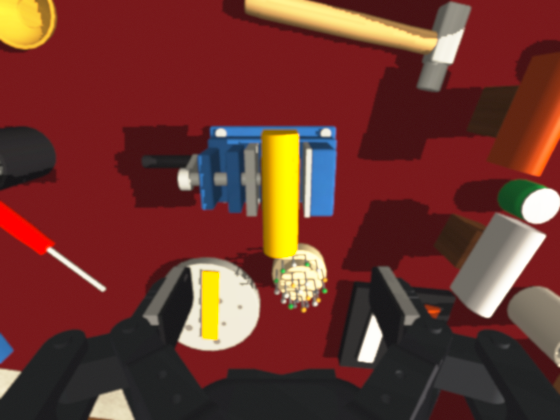

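The stake stands aligned between the jaws: the head spans columns 263–298 and rows 130–257, against a predicted 263–301 and 133–249. Now back to the crank.

```bash
python3 -m creep '[[[2,-31,0,0,0,0.12],[4,-62,0,0,0,0.24],[6,-94,0,0,0,0.36],[9,-125,0,0,0,0.48],[11,-157,0,0,0,0.6]]]'
python3 -m creep '[[[0,0,0,0,0,0.12],[0,0,15,0,0,0.24],[0,0,30,0,0,0.36],[0,0,50,0,0,0.48],[0,0,70,0,0,0.6]]]'
python3 -m creep '[[[0,0,0,0,0,0.12],[0,0,0,0,0,0.24],[0,0,0,0,0,0.37],[0,0,0,0,0,0.37],[0,0,0,0,0,0.37]]]'
python3 -c "
from h import *
C=cal('wrist');bot.grab_frame('wrist');c=crank(198);rel(c,VY+90)
for x in bot.tip_of('crank_grip','wrist')[:1]:print(np.round(x['position'],1),x['score'],plane('wrist',x['position'][1],x['position'][0],.038,C),proj('wrist',c+[0,0,.019],C))"
```

```text
time: 18.22
tcp_pos: [0.5608, -0.2021, 0.2653]
eef_rot: [180.0, -0.2, 155.3]
force: [0.8, -0.2, 0.2]
finger_gap: 1.003
grip_force: 0.0
time: 18.63
tcp_pos: [0.5607, -0.2007, 0.1948]
eef_rot: [-179.9, -0.1, 120.9]
force: [0.3, 0.1, -0.3]
finger_gap: 1.0
grip_force: 0.0
time: 19.05
tcp_pos: [0.5609, -0.2007, 0.1959]
eef_rot: [-179.9, -0.1, 100.3]
force: [-0.1, 0.3, 0.2]
finger_gap: 1.003
grip_force: 0.0
rel [0.1, 0.1, 177.2] [-0.001, -0.001, 0.004] t 19.1 tcp [0.561, -0.2007, 0.1962] [-179.9, -0.1, 100.3] q [-24.0, 27.0, 90.0, -0.0, 64.0, -34.0] F [0.2, 0.4, -0.3] 0.998 0.0
[180.9 280.7] 0.83 [ 0.56159986 -0.19612817  0.038     ] [279.12096393 184.93207906]
```

```bash
python3 -m creep '[[[0,0,35,0,0,0],[0,0,75,0,0,0],[0,0,115,0,0,0],[0,0,150,0,0,0],[0,0,177,0,0,0]]]'
python3 -m creep '[[[0,0,0,0,0,0],[0,0,0,0,0,0],[0,0,0,0,0,0],[0,0,0,0,0,0],[0,0,0,0,0,0]]]' 1 60
python3 -m creep '[[[0,0,0,0,0,0],[0,0,0,0,0,0],[0,0,0,0,0,0],[0,0,0,0,0,0],[0,0,0,0,0,0]]]'
python3 -m creep '[[[0,-12,-6,0,0,0],[0,-21,-15,0,0,0],[0,-27,-27,0,0,0],[0,-29,-40,0,0,0],[0,-27,-53,0,0,0]]]'
python3 -c "
from h import *
rel(crank(288),VY+90)"
```

```text
time: 19.57
tcp_pos: [0.5602, -0.2004, 0.0172]
eef_rot: [-179.9, -0.1, 100.3]
force: [-0.5, -0.8, 0.0]
finger_gap: 0.998
grip_force: 0.0
time: 19.98
tcp_pos: [0.5625, -0.2013, 0.0222]
eef_rot: [179.9, 0.1, 100.1]
force: [0.6, -0.5, 0.0]
finger_gap: 0.3
grip_force: 0.0
time: 20.4
tcp_pos: [0.562, -0.2011, 0.0214]
eef_rot: [179.9, 0.0, 100.1]
force: [-1.0, 0.8, 8.2]
finger_gap: 0.162
grip_force: 58.5
time: 20.82
tcp_pos: [0.5333, -0.2062, 0.074]
eef_rot: [-179.9, -0.0, 100.1]
force: [-0.9, -4.7, -4.3]
finger_gap: 0.163
grip_force: 58.8
rel [0.9, 1.1, 2.0] [-0.002, -0.0, -0.0] t 20.82 tcp [0.5333, -0.2062, 0.074] [-179.9, -0.0, 100.1] q [-26.0, 34.0, 98.0, -0.0, 48.0, -36.0] F [-0.9, -4.7, -4.3] 0.163 58.8
```

```bash
python3 -m creep '[[[0,6,-12,0,0,0],[0,15,-21,0,0,0],[0,28,-27,0,0,0],[0,41,-28,0,0,0],[0,54,-26,0,0,0]]]'
python3 -m creep '[[[0,12,6,0,0,0],[0,21,15,0,0,0],[0,27,27,0,0,0],[0,29,40,0,0,0],[0,27,53,0,0,0]]]'
python3 -c "
from h import *
rel(crank(108),VY+90)"
python3 -m creep '[[[0,-6,12,0,0,0],[0,-15,21,0,0,0],[0,-27,27,0,0,0],[0,-40,29,0,0,0],[0,-53,27,0,0,0]]]'
python3 -c "
from h import *
rel(crank(198),VY+90)
for k in (12,24,36):
  _,R=pose();print(k,(R.inv().apply(crank(198+k)-crank(198))*1000).round(1))"
```

```text
time: 21.23
tcp_pos: [0.5886, -0.1965, 0.1015]
eef_rot: [180.0, 0.1, 100.1]
force: [-4.6, -0.1, 0.5]
finger_gap: 0.16
grip_force: 59.4
time: 21.65
tcp_pos: [0.6128, -0.1916, 0.0461]
eef_rot: [-179.7, -0.1, 100.2]
force: [-18.0, -2.5, 10.9]
finger_gap: 0.163
grip_force: 61.2
rel [0.4, 0.1, 0.1] [-0.005, -0.001, 0.001] t 21.65 tcp [0.6128, -0.1916, 0.0461] [-179.7, -0.1, 100.2] q [-21.0, 42.0, 87.0, -0.0, 51.0, -32.0] F [-18.0, -2.5, 10.9] 0.163 61.2
time: 22.07
tcp_pos: [0.5635, -0.2009, 0.021]
eef_rot: [179.8, 0.1, 100.1]
force: [6.3, 4.5, 6.4]
finger_gap: 0.162
grip_force: 60.1
rel [0.9, -2.6, 2.0] [0.004, 0.001, -0.001] t 22.07 tcp [0.5635, -0.2009, 0.021] [179.8, 0.1, 100.1] q [-24.0, 41.0, 95.0, 0.0, 44.0, -34.0] F [6.3, 4.5, 6.4] 0.162 60.1
12 [-0.  -8.  -3.6]
24 [ -0.  -15.1  -8.8]
36 [ -0.  -20.9 -15.3]
```

```bash
python3 -m creep '[[[0,-5,-1,0,0,0],[0,-10,-4,0,0,0],[0,-14,-7,0,0,0],[0,-19,-11,0,0,0],[0,-22,-14,0,0,0]]]'
python3 -m creep '[[[0,0,0,0,0,0],[0,0,0,0,0,0],[0,0,0,0,0,0],[0,0,0,0,0,0],[0,0,0,0,0,0]]]'
python3 - <<'E'
from h import *
rel(crank(234),VY+90)
p=pose()[0]["tcp_pos"];v=p[:2]-V;print("crank deg",np.degrees(np.arctan2(v@xd,p[2]+.019-.078))%360,"radius",np.hypot(v@xd,p[2]+.019-.078))
f=bot.grab_frame("top");m=yellow(f,(270,150,345,235))
ys,xs=np.nonzero(m);W=np.array([plane("top",u,w,.14)[:2] for u,w in zip(xs,ys)],np.float32)*1000
r=cv2.minAreaRect(W);b=cv2.boxPoints(r);e=b[1]-b[0] if np.linalg.norm(b[1]-b[0])>np.linalg.norm(b[2]-b[1]) else b[2]-b[1]
d=np.array(r[0])/1000-V;print("stake vise xy",d@xd,d@yd,r[1],"yaw",np.degrees(np.arctan2(e[1],e[0]))%180)
for n in("top","side"):
    if n=="side":bot.grab_frame(n)
    for l,z in(("jaw_face",.072),("stake_brass",.045)):
        for x in bot.tip_of(l,n)[:3]:
            q=plane(n,x['position'][1],x['position'][0],z)[:2]-V;print(n,l,round(x['score'],2),(q@xd).round(4),(q@yd).round(4))
E
```

```text
time: 22.48
tcp_pos: [0.5418, -0.2048, 0.0348]
eef_rot: [179.8, 0.1, 100.1]
force: [5.5, 1.5, -1.6]
finger_gap: 0.163
grip_force: 59.5
time: 22.9
tcp_pos: [0.5418, -0.2047, 0.0342]
eef_rot: [179.9, 0.0, 100.1]
force: [4.1, 1.6, 7.7]
finger_gap: 0.161
grip_force: 60.1
rel [0.8, -1.5, -0.2] [0.002, 0.001, -0.0] t 22.9 tcp [0.5418, -0.2047, 0.0342] [179.9, 0.0, 100.1] q [-25.0, 38.0, 98.0, 0.0, 44.0, -35.0] F [4.1, 1.6, 7.7] 0.161 60.1
crank deg 232.55273953665238 radius 0.04086592938381543
stake vise xy 0.000455390602872053 -0.015554215755480341 (115.78179931640625, 34.6561279296875) yaw 9.893399
top jaw_face 0.59 -0.005 -0.0436
top jaw_face 0.57 0.1348 0.0032
top jaw_face 0.24 0.2515 0.1807
top stake_brass 0.8 0.0115 -0.0165
top stake_brass 0.68 -0.2524 0.4119
top stake_brass 0.65 -0.1052 0.5239
side stake_brass 0.73 0.0339 0.2543
side stake_brass 0.41 -0.1123 0.4836
side stake_brass 0.16 0.237 0.1001
```

The crank is at about 592°, which squeezes the springs roughly 4.7 mm, and the stake is square (yaw 9.9° against the vise's 10.1°). I'll let go and retreat.

```bash
python3 -m creep '[[[0,0,0,0,0,0],[0,0,0,0,0,0],[0,0,0,0,0,0],[0,0,0,0,0,0],[0,0,0,0,0,0]]]' 0
python3 -m creep '[[[0,0,-25,0,0,0],[0,0,-60,0,0,0],[0,0,-100,0,0,0],[0,0,-140,0,0,0],[0,0,-180,0,0,0]]]'
python3 -m creep '[[[-20,0,-10,0,0,0],[-40,0,-30,0,0,0],[-40,0,-40,0,0,0],[-40,0,-40,0,0,0],[-40,0,-40,0,0,0]]]'
python3 - <<'E'
from h import *
C=cal("wrist");bot.grab_frame("wrist")
for l,z in(("jaw_face",.072),("crank_grip",.053),("stake_brass",.045)):
    for x in bot.tip_of(l,"wrist")[:1]:
        q=plane("wrist",x['position'][1],x['position'][0],z,C)[:2]-V;print(l,round(x['score'],2),(q@xd).round(4),(q@yd).round(4))
stake()
f=bot.grab_frame("top");m=yellow(f,(270,150,345,235))
ys,xs=np.nonzero(m);W=np.array([plane("top",u,w,.14)[:2] for u,w in zip(xs,ys)],np.float32)*1000
r=cv2.minAreaRect(W);d=np.array(r[0])/1000-V;print("stake",d@xd,d@yd,r)
E
```

```text
time: 23.62
tcp_pos: [0.5405, -0.2045, 0.033]
eef_rot: [-180.0, -0.0, 100.1]
force: [-0.6, -0.7, 0.2]
finger_gap: 0.862
grip_force: 0.0
time: 24.03
tcp_pos: [0.5403, -0.2044, 0.2151]
eef_rot: [-180.0, -0.0, 100.1]
force: [0.8, 0.2, -0.4]
finger_gap: 1.001
grip_force: 0.0
time: 24.45
tcp_pos: [0.5475, -0.2435, 0.2528]
eef_rot: [-180.0, -0.0, 100.1]
force: [0.6, -0.5, -0.4]
finger_gap: 1.002
grip_force: 0.0
jaw_face 0.4 0.0898 -0.3117
crank_grip 0.85 -0.0295 -0.1753
px [497.  90.] [ 443   75  111   32 2468] c [ 725.5 -120.9] size [97.7 19.8] yaw 5.4 cam [ 0.535 -0.16   0.395]
stake 0.000455390602872053 -0.015554215755480341 ((545.176025390625, -36.233314514160156), (115.78179931640625, 34.6561279296875), 9.893394470214844)
```

```bash
python3 -c "
from plant import bot
print(bot.job_done())"
```

```text
the job is handed in; nothing more can be done
None
```

The strip on the board was brass, so I stood the brass stake in the vise, centred and square, after opening the jaws first. The jaw is wound about 4.7 mm past first contact (worked out from the crank angle), everything is released, and the job was handed in at about 24.5 s.

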